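# Rinse the bench scraper

## Robot

A 6-joint arm with a two-finger parallel gripper is mounted at the origin on the work surface. World frame = base frame: x ahead of the robot, y to its left, z up, the work surface at z = 0. Lengths are in m, angles in degrees, forces in N, time in s.
With the tool pointing down it reaches from about 0.375 to 0.9 m from the base axis. Payload 3.1 kg.
Tool frame: the origin (TCP) lies at the very end of the fingers, on their centre line; the grasp point (between the pads) lies 19 mm behind it; z points along the fingers, y is the line along which they close (so a half turn about z gives the same grasp; the last joint's range is limited). The gripper opens to 85 mm and grips with 20 to 120 N. Pads are 22 mm wide; open, the fingers measure 114 mm over their backs; the gripper's body (76 mm by 85 mm) begins 54 mm behind the grasp point. The pads swing forward as they close: fully open they stand 13 mm farther back than shut.
Start: joints at [56.637, 30.224, 82.088, -0, 67.689, -10.227], TCP at [0.246, 0.575, 0.231] pointing down, gripper open.
Joint ranges: [-176.69, 176.69], [-43.24, 126.21], [12.49, 139.97], [-82, 262], [0, 151.66], [-163.58, 163.58]. Speed limits (degrees/s): [159.86, 159.86, 180, 180, 180, 180].

## Interface

Orientations are given as [roll, pitch, yaw] about the fixed x, y, z axes, in that order (R = Rz(yaw) Ry(pitch) Rx(roll)).
In Python, from workcell import * gives the robot as it stands.
- The arm moves only by the shell command python3 -m creep 'ROWS' [OPENING] [FORCE]. ROWS is JSON, a list that holds one entry, the list of rows, each a list of 6 numbers: the shift along the tool's x, y, z in m, then the turn, a rotation vector about the tool's x, y, z in degrees. In form: [[[x, y, z, rx, ry, rz], ...]]. A call has 1 to 10 rows; each row is the pose to reach, as a shift and turn from the pose commanded when the call began, along the tool's axes at that moment; what a row does not reach only later rows make up. A row lasts 1/10 s, in which the tool goes at most 50 mm and 8.59 degrees, less where a joint would pass 70% of its speed; a pose out of reach is approached as far as the arm can. A call with a gripper value outside its range is refused whole. OPENING is the finger opening in m, from 0 to 0.0854, set as the call begins (- or left out, the last holds). The fingers move at their own pace and stop on an object; FORCE is the grip in N (left out, the last holds). Time passes only in rows, so rows that repeat a pose let the fingers close. It gives the time, the measured TCP pose, the force, the opening and the grip force at its end, in the units of the state.
- get_state(): the state, without advancing time (a new reading comes with each control period).
- grab_frame(name): name is "scene" or "top" or "wrist"; returns the picture (480x640x3 uint8, blue, green, red); there is no depth.
- camera_params(name): a dict with "fx", "fy", "cx", "cy" (pixels), "k1" (the pictures are not rectified: a ray, as slopes to the right and down, at radius r is drawn at 1 + k1 r^2 times it, then the intrinsics apply), "R" (3x3) and "t" (3): a world point X has camera coordinates R X + t. Camera axes: x right, y down, z forward; pixel columns grow to the right and rows downward; lengths in m; the calibration is good to about 2 mm. A picture is of the moment at which its call begins: read the wrist's pose just before it. camera_params takes no time and is no camera call; for the wrist camera it gives the pose at the moment of the call.
- finish_job(): hands the job in; it is judged then, once.
Trained networks look in the newest picture that a camera, given by its name, has taken for a name from the list of things; names that differ only in an ending like _2 or _b are one class to them, and where a whole thing is asked for, a point or a joint stands for the part that bears it (a point fixed in the world has none). Each returns a list of dicts, best first, with "score" (0 to 1); they miss things now and then, are a little off and sometimes report something else, mostly with a low value. They report only what shows in the picture. A call takes as long as a camera call. They do not tell look-alikes from the thing itself.
- search_frame(camera, label): "xyz" ([x, y, z] in m, in world coordinates, good to about 4 mm: the middle of the surface that is visible of it).
The state is a dict: "t": time; "joints": joint angles; "qd": joint speeds; "joint_efforts": joint torques, N m; "eef_pos": TCP position; "tool_rot": TCP orientation; "contact_force": force on the tool from outside, world axes, zero at the start; "ft_torque": the same for the moment, N m; "gripper_width": finger opening in m; "gripper_force": force on a finger pad.
Only numpy, scipy, OpenCV 4.12 (cv2) and the standard library are available. Lean on these libraries where they do the work, as an engineer would, in place of code of your own. Each camera call takes 0.05 s, during which the arm holds its last target. There are 200 camera calls.

## Task

Take the bench scraper out of the wooden drying stand and slide its blade down into the slot of the steel rinse well until it is fully home, lowering it rather than dropping it in. Only then open the water valve beside the well half way, by turning its lever to 45 degrees, and leave the scraper in the slot. Do not push about or tip the bowl, mug, pepper mill and jar standing around.

Things in the scene. Friction and masses are not known exactly. Their poses are not given: they have to be found in the camera images.
- scraper: bench scraper standing upright: steel blade 120 wide x 82 high x 4 thick, with a dark wooden handle bar along its top edge, 120 long x 24 thick x 32 high with flat sides. Origin at the middle of the blade's lower edge; x across the thickness, y along the blade's width, z up to the handle. Handle bar spans z = 80 to 112, its centre at z = 96. Both faces are alike. 0.22 kg.
- stand: pale wooden drying stand, a fixed block 90 (x) x 160 (y) x 50 high, with a slot 7 wide along its y axis, whose floor is 12 above the table; the scraper starts in it. Origin at the centre of its underside.
- well: rinse well, a fixed steel box 110 (x) x 180 (y) x 80 high, with one slot along its y axis in the middle of its top. A copper pipe runs from its -y side to a brass valve. Origin at the centre of its underside.
- slot (a point): centre of the slot's mouth, level with the top of the well (80 above the table); axes as the well's, the slot runs along y. Slot 136 long (y), 8 wide (x), with sloping lips that widen it to 22 at the mouth over the top 14; its floor is 65 below the mouth. With the blade on the floor the handle's underside is 15 above the top of the well.
- valve (a joint): angle of the valve's lever, rad: 0 shut (lever along the well's -x, across the pipe), pi/2 fully open (lever along the well's -y, along the pipe); opens anticlockwise seen from above; starts shut or nearly so. Stiff enough to stay where it is left (about 2 N at the grip).
- valve_axis (a point): point on the vertical axis of the valve, 90 above the table, at mid height of the lever; fixed in the well at x = 0, y = -180. Its x axis turns with the lever: the lever lies along its -x.
- valve_grip (a point): the place to hold the lever, 80 out from the valve's axis and 90 above the table, at mid height of the lever; axes turn with the lever, which lies along -x. The lever is a black bar 14 wide, 22 high, reaching 105 from the axis, free all round; the pipe's top is 56 above the table.
- bowl: white bowl, 84 across, 50 high, beside the stand; bystander. Origin at the centre of its underside.
- mill: dark wooden pepper mill, 52 across, 125 high; bystander. Origin at the centre of its underside.
- jar: glass jar with steel lid, 64 across, 85 high; bystander. Origin at the centre of its underside.
- mug: white mug, 80 across, 90 high; bystander. Origin at the centre of its underside.
Not all that is in view belongs to the job. Leave any turquoise look-alike of the scraper alone.

How it is judged (in metres and radians):
On the way, in this order (a step that is already met when the one before it is completed fails the run):
1. the scraper is fully home in the slot of the well while the valve is still shut or nearly so (z of scraper in the frame of slot below -0.057 m and x of scraper in the frame of slot between -0.007 and 0.007 m and y of scraper in the frame of slot between -0.012 and 0.012 m and angle between scraper's own z axis and vertical below 0.12 rad and value of joint valve below 0.35 rad), for 0.2 s.
2. the valve's lever is at 45 degrees with the scraper in the slot (z of scraper in the frame of slot below -0.057 m and x of scraper in the frame of slot between -0.007 and 0.007 m and y of scraper in the frame of slot between -0.012 and 0.012 m and angle between scraper's own z axis and vertical below 0.12 rad and value of joint valve between 0.61 and 0.96 rad), for 0.2 s.
At the end, for the whole second after the job is handed in: The scraper stands at rest in the slot of the well, blade within 8 mm of the slot's floor, within 7 mm of the slot's middle across it and 12 mm along it, within 7 degrees of upright; the valve's lever rests at 45 degrees, within 10 degrees (all of step 2 and linear speed of scraper below 0.02 m/s and velocity of joint valve between -0.05 and 0.05 rad/s); the robot touches nothing.
It fails at once if the bowl, mill, jar or mug was tipped or pushed more than 40 mm (distance of any of bowl, mill, jar, mug from where it was at the start of the episode above 0.04 m or angle between any of bowl, mill, jar, mug's own z axis and vertical above 0.35 rad).
It fails at once if the scraper was dropped into the slot (faster than 0.5 m/s) (z of scraper in the frame of slot below -0.005 m and x of scraper in the frame of slot between -0.02 and 0.02 m and y of scraper in the frame of slot between -0.03 and 0.03 m and linear speed of scraper above 0.5 m/s).
It also fails if it takes over 58 s, if anything falls off the work surface, if the arm or the gripper's body presses on something with over 40 N, if the wrist force passes 120 N, or if a joint passes its speed limit or range.

## Working session

There is one attempt and no reset: what is moved stays moved. The work goes in short steps, Python scripts to look and compute and a shell command to move; the robot and the scene stay as the last step left them, time stands still between calls to the robot, and variables do not carry over. Pictures are saved under pics/ and viewed, at most 10 in all, crops included, and the job is handed in when it is done.

```bash
mkdir -p pics; ls
python3 - <<'E'
from workcell import *
import cv2
s=get_state();print(s['t'],s['eef_pos'],s['tool_rot'],s['contact_force'])
for c in ['scene','top']:
    cv2.imwrite(f'pics/{c}0.png',grab_frame(c))
    for l in ['scraper','stand','well','slot','valve','valve_grip','valve_axis','bowl','mill','jar','mug']:
        print(c,l,[([round(float(v),3) for v in d['xyz']],round(d['score'],2)) for d in search_frame(c,l)][:3])
E
```

```text
pics
0.0 [0.24514904 0.57412657 0.23032565] [-1.79874987e+02 -2.36443197e-02  1.56861326e+02] [ 0.77242294 -0.1605997   0.35650134]
scene scraper [([0.616, 0.297, 0.119], 0.79), ([0.423, 0.489, 0.067], 0.7)]
scene stand [([0.634, 0.285, 0.048], 0.91), ([0.51, -0.124, 0.102], 0.35)]
scene well [([0.572, 0.021, 0.076], 0.85), ([0.507, -0.121, 0.103], 0.68), ([0.42, 0.305, 0.032], 0.52)]
scene slot [([0.571, 0.025, 0.078], 0.85)]
scene valve [([0.505, -0.121, 0.103], 0.78), ([0.571, 0.019, 0.076], 0.73)]
scene valve_grip [([0.505, -0.118, 0.1], 0.81)]
scene valve_axis [([0.507, -0.126, 0.101], 0.82)]
scene bowl [([0.421, 0.307, 0.033], 0.77), ([0.731, 0.113, 0.087], 0.53), ([0.699, -0.189, 0.049], 0.52)]
scene mill [([0.727, 0.112, 0.086], 0.92), ([0.42, 0.307, 0.036], 0.72), ([0.405, 0.12, 0.064], 0.57)]
scene jar [([0.406, 0.119, 0.062], 0.58)]
scene mug [([0.704, -0.188, 0.051], 0.9), ([0.631, 0.288, 0.048], 0.19)]
top scraper [([0.61, 0.296, 0.125], 0.86), ([0.42, 0.485, 0.11], 0.75), ([0.39, 0.127, 0.085], 0.69)]
top stand [([0.597, 0.292, 0.05], 0.85)]
top well [([0.557, 0.02, 0.083], 0.79), ([0.717, -0.188, 0.048], 0.55)]
top slot [([0.559, 0.018, 0.078], 0.8)]
top valve [([0.493, -0.119, 0.102], 0.64)]
top valve_grip [([0.39, 0.126, 0.082], 0.72), ([0.494, -0.117, 0.101], 0.68)]
top valve_axis [([0.493, -0.119, 0.099], 0.7)]
top bowl [([0.433, 0.306, 0.024], 0.58)]
top mill [([0.705, 0.118, 0.093], 0.92)]
top jar [([0.39, 0.126, 0.085], 0.75), ([0.494, -0.118, 0.1], 0.35)]
top mug [([0.718, -0.19, 0.048], 0.68)]
```

View pics/top0.png

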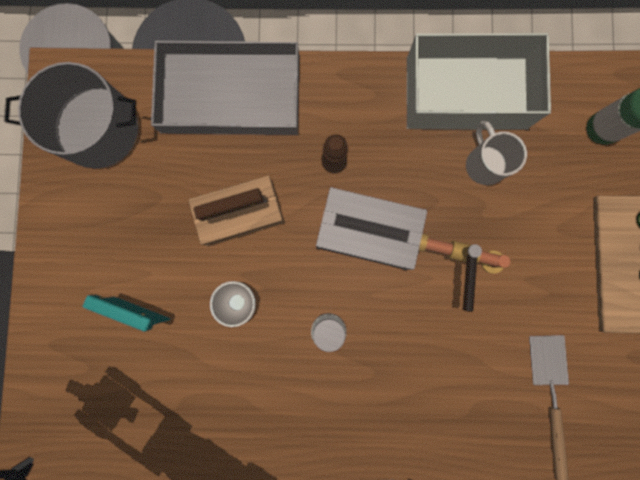

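View pics/scene0.png

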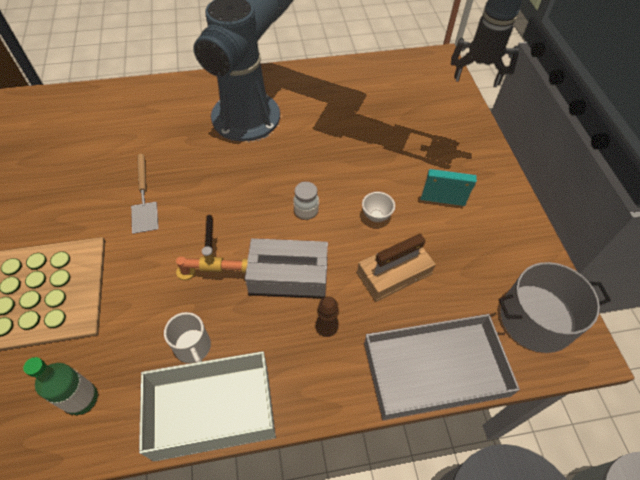

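The top view shows the scraper's handle at about (229,205) in the stand, the well's slot from (335,221) to (409,236), the valve axis at (474,252) and the lever tip at (469,310). The turquoise decoy is at (120,312). Next I'll measure these in the plane.

```bash
cat > h.py <<'E'
from workcell import *
import numpy as np, cv2
from scipy.spatial.transform import Rotation as Ro
def K(p): return np.array([[p['fx'],0,p['cx']],[0,p['fy'],p['cy']],[0,0,1.]]),np.array([p['k1'],0,0,0,0.])
def unproj(p,uv,z):
    k,d=K(p); n=cv2.undistortPoints(np.array(uv,float).reshape(-1,1,2),k,d)[:,0]
    R=np.array(p['R']);t=np.array(p['t']); C=-R.T@t
    r=np.c_[n,np.ones(len(n))]@R
    return C+r*((z-C[2])/r[:,2])[:,None]
def proj(p,X):
    k,d=K(p); return cv2.projectPoints(np.array(X,float).reshape(-1,1,3),cv2.Rodrigues(np.array(p['R'],float))[0],np.array(p['t'],float),k,d)[0][:,0]
def rect(p,img,roi,cond,z):
    x0,y0,x1,y1=roi; m=cond(img[y0:y1,x0:x1].astype(int)).astype(np.uint8)
    n,l,st,_=cv2.connectedComponentsWithStats(m); i=1+np.argmax(st[1:,4])
    c,_=cv2.findContours((l==i).astype(np.uint8),cv2.RETR_EXTERNAL,cv2.CHAIN_APPROX_NONE)
    uv=max(c,key=len)[:,0]+[x0,y0]; W=unproj(p,uv,z)
    r=cv2.minAreaRect((W[:,:2]*1000).astype(np.float32)); b=cv2.boxPoints(r)
    e=b[1]-b[0],b[2]-b[1]; L=max(e,key=lambda v:np.hypot(*v)); 
    return dict(c=np.round(r[0],1),size=np.round(sorted(r[1]),1),yaw=round(float(np.degrees(np.arctan2(L[1],L[0]))%180),1))
E
python3 - <<'E'
from h import *
p=camera_params('top'); im=cv2.imread('pics/top0.png')
R=np.array(p['R']); print('cam',-R.T@np.array(p['t']),p['fx'])
for u in [(229,205),(205,190),(371,229),(371,195),(470,285),(240,225)]: print(u,im[u[1],u[0]])
print('slot',rect(p,im,(320,195,425,262),lambda a:a.max(2)<75,.08))
print('welltop',rect(p,im,(310,180,430,275),lambda a:(a.max(2)-a.min(2)<25)&(a.max(2)>90),.08))
print('handle',rect(p,im,(185,180,275,235),lambda a:a.max(2)<75,.124))
print('stand',rect(p,im,(180,170,290,250),lambda a:a[:,:,2]>150,.05))
print('lever',rect(p,im,(455,250,485,320),lambda a:a.max(2)<60,.101))
print('axis',unproj(p,[(474,252)],.115))
print('wristcam',camera_params('wrist'))
E
```

```text
cam [0.49310436 0.13831333 0.87640489] 442.4919623247395
(229, 205) [37 55 77]
(205, 190) [ 60  89 129]
(371, 229) [57 57 64]
(371, 195) [ 67  93 127]
(470, 285) [43 43 52]
(240, 225) [108 143 185]
slot {'c': array([575.9,  50.4]), 'size': array([ 18.5, 130.7]), 'yaw': 77.2}
welltop {'c': array([574.8,  50.2]), 'size': array([111.3, 180.3]), 'yaw': 77.2}
handle {'c': array([606.1, 296.9]), 'size': array([ 25.4, 122.3]), 'yaw': 108.7}
stand {'c': array([609.7, 305.4]), 'size': array([ 87.5, 158. ]), 'yaw': 107.8}
lever {'c': array([ 481. , -116.2]), 'size': array([16.6, 93.9]), 'yaw': 175.6}
axis [[ 0.53281767 -0.12021225  0.115     ]]
wristcam {'fx': 395.9220855139057, 'fy': 395.9220855139057, 'cx': 321.7821155542146, 'cy': 240.10149900105532, 'k1': 0.02363301322882023, 'R': array([[ 3.92343381e-01,  9.19818810e-01,  1.64757958e-04],
       [ 8.81933907e-01, -3.76234661e-01,  2.83971941e-01],
       [ 2.61264721e-01, -1.11269206e-01, -9.58832576e-01]]), 't': array([-0.62606567, -0.03706317,  0.37957852])}
```

```bash
cat >> h.py <<'E'
def go(x,y,z,yaw):
    s=get_state(); R=Ro.from_euler('xyz',s['tool_rot'],degrees=True); T=Ro.from_euler('xyz',[180,0,yaw],degrees=True)
    print('shift',np.round(R.inv().apply(np.array([x,y,z])-s['eef_pos']),4),'rot',np.round((R.inv()*T).as_rotvec(degrees=True),2))
def st():
    s=get_state(); print('t',round(s['t'],2),'pos',np.round(s['eef_pos'],4),'rot',np.round(s['tool_rot'],2),'F',np.round(s['contact_force'],1),'w',round(s['gripper_width'],4),'gf',round(s['gripper_force'],1))
E
python3 -m creep '[[[-0.44,-0.113,0.01,0,0,48],[-0.44,-0.113,0.01,0,0,48],[-0.44,-0.113,0.01,0,0,48],[-0.44,-0.113,0.01,0,0,48],[-0.44,-0.113,0.01,0,0,48],[-0.44,-0.113,0.01,0,0,48],[-0.44,-0.113,0.01,0,0,48],[-0.44,-0.113,0.01,0,0,48],[-0.44,-0.113,0.01,0,0,48],[-0.44,-0.113,0.01,0,0,48]]]' 0.0854 40
python3 - <<'E'
from h import *
st(); p=camera_params('wrist'); im=grab_frame('wrist'); cv2.imwrite('pics/w1.png',im)
st(); R=np.array(p['R']); print('cam',-R.T@np.array(p['t']))
E
```

```text
t: 2.2
eef_pos: [0.6113, 0.2932, 0.2211]
tool_rot: [179.8, 0.1, 108.5]
contact_force: [-1.3, 0.8, -0.8]
gripper_width: 0.0855
gripper_force: 0.0
t 2.2 pos [0.6113 0.2932 0.2211] rot [1.7979e+02 1.4000e-01 1.0850e+02] F [-1.3  0.8 -0.8] w 0.0855 gf 0.0
t 2.25 pos [0.6091 0.2948 0.2209] rot [1.7992e+02 4.0000e-02 1.0856e+02] F [-0.4 -0.2  0.4] w 0.0853 gf 0.0
cam [0.58767708 0.36279931 0.36417606]
```

View pics/w1.png

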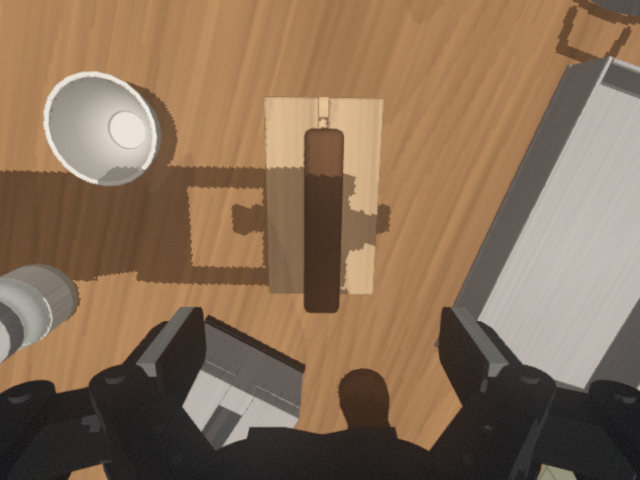

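The wrist view shows the handle upright in the stand between (323,130) and (321,312), lined up with the fingers. I'll measure it again now the arm has settled.

Run:
```python
from h import *
st(); p=camera_params('wrist'); im=grab_frame('wrist'); cv2.imwrite('pics/w2.png',im)
for th in (75,95): 
  r=rect(p,im,(290,110,356,330),lambda a:(a[:,:,2]<th)&(a[:,:,0]<60),.124); print(r)
print([im[v,u].tolist() for u,v in [(323,150),(323,220),(310,220),(338,220),(350,220),(295,220)]])
st(); go(.606,.297,.220,108.7)
```

```text
t 2.25 pos [0.6091 0.2948 0.2209] rot [1.7992e+02 4.0000e-02 1.0856e+02] F [-0.4 -0.2  0.4] w 0.0853 gf 0.0
{'c': array([613., 291.]), 'size': array([22.7, 89.5]), 'yaw': 108.0}
{'c': array([611.8, 295.5]), 'size': array([ 23.2, 100.3]), 'yaw': 108.0}
[[62, 86, 123], [37, 51, 71], [31, 46, 66], [38, 51, 73], [77, 105, 131], [79, 107, 133]]
t 2.3 pos [0.6069 0.2964 0.2208] rot [-1.7997e+02 -2.0000e-02  1.0868e+02] F [0.3 0.  0.7] w 0.0852 gf 0.0
shift [ 0.0008 -0.0007  0.0008] rot [-0.03 -0.02 -0.02]
```

Run:
```python
from h import *
grab_frame('wrist'); st(); p=camera_params('wrist'); im=grab_frame('wrist'); cv2.imwrite('pics/w3.png',im); st()
f=lambda a:((a.max(2)<95)&(a[:,:,0]<60))|((a[:,:,2]>1.8*a[:,:,0])&(a[:,:,2]<140))
r=rect(p,im,(290,110,356,318),f,.124); print(r)
b=r['c']/1000
th=np.radians(r['yaw']);d=np.array([np.cos(th),np.sin(th)]);n=np.array([-d[1],d[0]])
pts=[[*(b+sx*.06*d+sy*.012*n),.124] for sx,sy in [(-1,-1),(1,-1),(1,1),(-1,1)]]
o=im.copy(); cv2.polylines(o,[proj(p,pts).astype(int)],True,(0,255,0),1); cv2.imwrite('pics/w3o.png',cv2.resize(o[90:340,200:450],None,fx=2.4,fy=2.4))
go(*b,.092,r['yaw'])
```

```text
t 2.35 pos [0.6055 0.2976 0.2209] rot [-1.7993e+02 -4.0000e-02  1.0879e+02] F [-1.  -0.4 -0.6] w 0.0851 gf 0.0
t 2.4 pos [0.6047 0.2984 0.221 ] rot [-1.7992e+02 -4.0000e-02  1.0888e+02] F [-1.2 -0.3  0.2] w 0.0855 gf 0.0
{'c': array([608.5, 305.2]), 'size': array([ 24. , 115.9]), 'yaw': 107.8}
shift [0.0051 0.006  0.129 ] rot [-0.08 -0.04  1.08]
```

View pics/w3o.png

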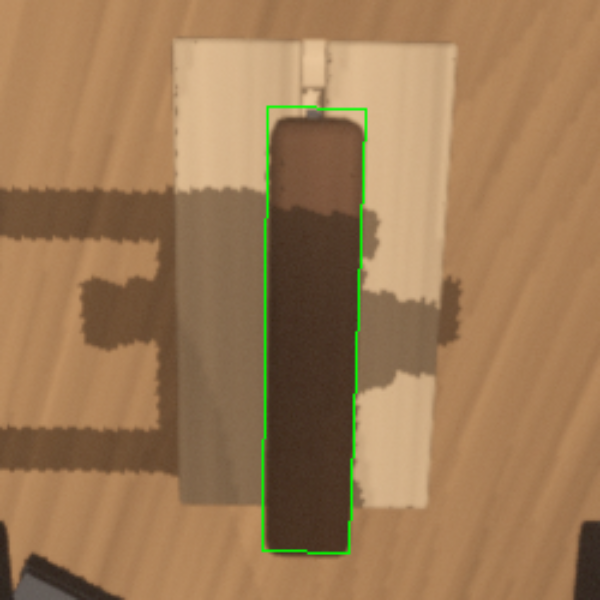

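```bash
python3 -m creep '[[[0.0054,0.0055,0.02,0,0,1],[0.0054,0.0055,0.04,0,0,1],[0.0054,0.0055,0.06,0,0,1],[0.0054,0.0055,0.08,0,0,1],[0.0054,0.0055,0.1,0,0,1],[0.0054,0.0055,0.115,0,0,1],[0.0054,0.0055,0.124,0,0,1],[0.0054,0.0055,0.128,0,0,1],[0.0054,0.0055,0.128,0,0,1],[0.0054,0.0055,0.128,0,0,1]]]'
python3 - <<'E'
from h import *
st()
E
```

```text
t: 3.4
eef_pos: [0.6098, 0.3051, 0.0942]
tool_rot: [179.9, 0.0, 107.9]
contact_force: [0.0, 0.3, -0.2]
gripper_width: 0.0852
gripper_force: 0.0
t 3.4 pos [0.6098 0.3051 0.0942] rot [179.9    0.   107.87] F [ 0.   0.3 -0.2] w 0.0852 gf 0.0
```

```bash
python3 -m creep '[[[0,0,0,0,0,0],[0,0,0,0,0,0],[0,0,0,0,0,0],[0,0,0,0,0,0],[0,0,0,0,0,0],[0,0,0,0,0,0],[0,0,0,0,0,0],[0,0,0,0,0,0],[0,0,0,0,0,0],[0,0,0,0,0,0]]]' 0 60
python3 - <<'E'
from h import *
st(); p=camera_params('wrist'); im=grab_frame('wrist'); cv2.imwrite('pics/w4.png',im)
E
```

```text
t: 4.4
eef_pos: [0.6094, 0.3048, 0.0937]
tool_rot: [180.0, 0.0, 107.9]
contact_force: [-1.0, -0.8, 4.0]
gripper_width: 0.0229
gripper_force: 59.8
t 4.4 pos [0.6094 0.3048 0.0937] rot [179.97   0.   107.87] F [-1.  -0.8  4. ] w 0.0229 gf 59.8
```

View pics/w4.png

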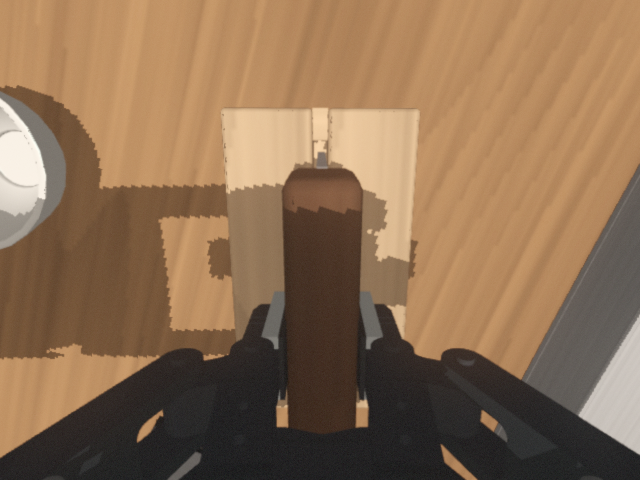

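```bash
python3 - <<'E'
from h import *
st(); p=camera_params('wrist'); s=get_state(); R=Ro.from_euler('xyz',s['tool_rot'],degrees=True)
for uv in [(322,168),(322,185),(322,430)]: print(uv, np.round(R.inv().apply(unproj(p,[uv],.124)[0]-s['eef_pos'])*1000,1))
E
python3 -m creep '[[[0,0,-0.01,0,0,0],[0,0,-0.025,0,0,0],[0,0,-0.045,0,0,0],[0,0,-0.065,0,0,0],[0,0,-0.085,0,0,0],[0,0,-0.105,0,0,0],[0,0,-0.12,0,0,0],[0,0,-0.125,0,0,0],[0,0,-0.125,0,0,0],[0,0,-0.125,0,0,0]]]'
python3 - <<'E'
from h import *
st(); go(.575,.0503,.219,77.2)
cv2.imwrite('pics/w5.png',grab_frame('wrist'))
E
```

```text
t 4.45 pos [0.6094 0.3049 0.0937] rot [179.97   0.   107.86] F [-0.8 -1.3  4.2] w 0.0228 gf 59.8
(322, 168) [ 60.9   0.3 -30.3]
(322, 185) [ 56.1   0.3 -30.3]
(322, 430) [-28.5   0.4 -30.3]
t: 5.45
eef_pos: [0.6085, 0.3046, 0.2173]
tool_rot: [-179.9, -0.0, 107.9]
contact_force: [0.1, 0.7, -3.4]
gripper_width: 0.023
gripper_force: 59.1
t 5.45 pos [0.6085 0.3046 0.2173] rot [-179.88   -0.    107.86] F [ 0.1  0.7 -3.4] w 0.023 gf 59.1
shift [-0.2318 -0.1098 -0.0014] rot [-1.200e-01  3.000e-02  3.066e+01]
```

```bash
python3 -m creep '[[[-0.015,-0.007,0,0,0,2],[-0.042,-0.02,0,0,0,6],[-0.075,-0.036,0,0,0,10],[-0.11,-0.052,0,0,0,15],[-0.145,-0.069,0,0,0,20],[-0.178,-0.084,0,0,0,24],[-0.205,-0.097,0,0,0,27],[-0.223,-0.106,0,0,0,29.5],[-0.232,-0.11,0,0,0,30.7],[-0.232,-0.11,0,0,0,30.7]]]'
python3 -m creep '[[[0,0,0,0,0,0],[0,0,0,0,0,0],[0,0,0,0,0,0]]]'
python3 - <<'E'
from h import *
st(); p=camera_params('wrist'); im=grab_frame('wrist'); st()
go(.5753,.0503,.13,77.2)
a=np.radians(77.2-90);Rz=np.array([[np.cos(a),-np.sin(a)],[np.sin(a),np.cos(a)]])
def poly(o,hx,hy): 
    P=[[*(np.array([.575,.0503])+Rz@[sx*hx,sy*hy]),.08] for sx,sy in [(-1,-1),(1,-1),(1,1),(-1,1)]]
    cv2.polylines(o,[proj(p,P).astype(int)],True,(0,255,0),1)
o=im.copy(); poly(o,.055,.09); poly(o,.011,.068); poly(o,0,.068); cv2.imwrite('pics/w6.png',o)
E
```

```text
t: 6.5
eef_pos: [0.5752, 0.0487, 0.218]
tool_rot: [-179.9, 0.0, 77.0]
contact_force: [-0.2, 0.1, -1.8]
gripper_width: 0.0227
gripper_force: 59.1
t: 6.8
eef_pos: [0.5757, 0.0513, 0.2182]
tool_rot: [-180.0, -0.0, 77.3]
contact_force: [-0.7, -0.0, -2.9]
gripper_width: 0.023
gripper_force: 59.1
t 6.8 pos [0.5757 0.0513 0.2182] rot [-1.7999e+02 -1.0000e-02  7.7260e+01] F [-0.7 -0.  -2.9] w 0.023 gf 59.1
t 6.85 pos [0.5757 0.0513 0.2183] rot [-1.800e+02 -1.000e-02  7.726e+01] F [ 0.1  0.1 -3.2] w 0.0234 gf 59.1
shift [-0.001  -0.0002  0.0883] rot [-0.   -0.01  0.06]
```

View pics/w6.png

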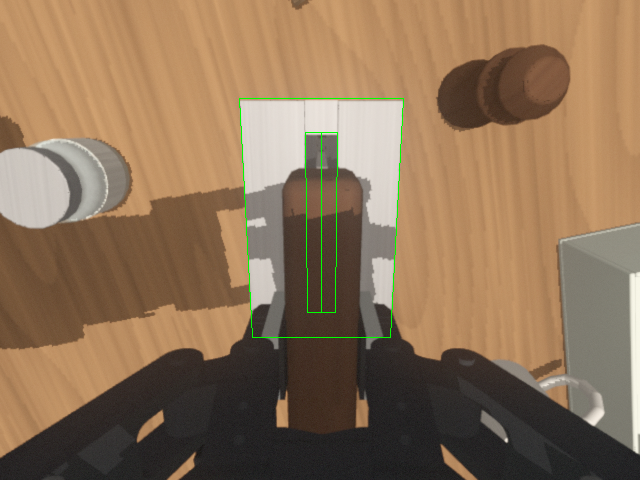

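The projected outlines of the well's top and the slot (305–337, 132–312) fall on the picture, with the handle centred over them. I'll lower it in stages and watch the force.

```bash
python3 -m creep '[[[-0.001,0,0.01,0,0,0],[-0.001,0,0.022,0,0,0],[-0.001,0,0.034,0,0,0],[-0.001,0,0.044,0,0,0],[-0.001,0,0.052,0,0,0],[-0.001,0,0.058,0,0,0],[-0.001,0,0.064,0,0,0],[-0.001,0,0.07,0,0,0],[-0.001,0,0.074,0,0,0],[-0.001,0,0.074,0,0,0]]]'
```

```text
t: 7.85
eef_pos: [0.5751, 0.0493, 0.1438]
tool_rot: [-179.9, 0.0, 77.2]
contact_force: [0.3, 0.4, -2.0]
gripper_width: 0.0231
gripper_force: 59.1
```

```bash
python3 -m creep '[[[0,0,0.004,0,0,0],[0,0,0.008,0,0,0],[0,0,0.013,0,0,0],[0,0,0.018,0,0,0],[0,0,0.023,0,0,0],[0,0,0.028,0,0,0],[0,0,0.033,0,0,0],[0,0,0.037,0,0,0],[0,0,0.04,0,0,0],[0,0,0.04,0,0,0]]]'
```

```text
t: 8.85
eef_pos: [0.5751, 0.0493, 0.1038]
tool_rot: [-179.9, 0.0, 77.2]
contact_force: [0.1, 1.1, -2.8]
gripper_width: 0.0237
gripper_force: 59.1
```

```bash
python3 -m creep '[[[0,0,0.001,0,0,0],[0,0,0.002,0,0,0],[0,0,0.003,0,0,0],[0,0,0.004,0,0,0],[0,0,0.005,0,0,0],[0,0,0.006,0,0,0],[0,0,0.0065,0,0,0],[0,0,0.007,0,0,0],[0,0,0.007,0,0,0]]]'
```

```text
t: 9.75
eef_pos: [0.5754, 0.0493, 0.0972]
tool_rot: [-180.0, 0.0, 77.2]
contact_force: [1.3, -0.8, -3.0]
gripper_width: 0.0231
gripper_force: 59.1
```

```bash
python3 -m creep '[[[0,0,0.0005,0,0,0],[0,0,0.001,0,0,0],[0,0,0.0015,0,0,0],[0,0,0.0018,0,0,0],[0,0,0.0018,0,0,0]]]'
```

```text
t: 10.25
eef_pos: [0.5756, 0.0493, 0.0967]
tool_rot: [180.0, -0.0, 77.2]
contact_force: [-1.2, 1.2, 6.7]
gripper_width: 0.0229
gripper_force: 60.3
```

On the floor with 7 N of contact force, so I'll release and lift.

```bash
python3 -m creep '[[[0,0,0,0,0,0],[0,0,0,0,0,0],[0,0,0,0,0,0],[0,0,0,0,0,0],[0,0,0,0,0,0],[0,0,0,0,0,0]]]' 0.06
python3 -m creep '[[[0,0,-0.01,0,0,0],[0,0,-0.025,0,0,0],[0,0,-0.045,0,0,0],[0,0,-0.07,0,0,0],[0,0,-0.095,0,0,0],[0,0,-0.115,0,0,0],[0,0,-0.125,0,0,0],[0,0,-0.13,0,0,0],[0,0,-0.13,0,0,0],[0,0,-0.13,0,0,0]]]'
python3 - <<'E'
from h import *
st(); p=camera_params('top'); im=grab_frame('top')
st(); cv2.imwrite('pics/top2.png',im)
w=grab_frame('wrist'); pw=camera_params('wrist'); cv2.imwrite('pics/w7.png',w)
a=np.radians(-12.8);Rz=np.array([[np.cos(a),-np.sin(a)],[np.sin(a),np.cos(a)]])
P=[[*(np.array([.575,.0503])+Rz@[sx*.012,sy*.06]),.127] for sx,sy in [(-1,-1),(1,-1),(1,1),(-1,1)]]
cv2.polylines(w,[proj(pw,P).astype(int)],True,(0,255,0),1); cv2.imwrite('pics/w7o.png',w)
print('lever',rect(p,im,(455,250,485,320),lambda a:a.max(2)<60,.101))
ax=np.array([.575,.0503])+Rz@[0,-.18]; print('axis',ax)
E
```

```text
t: 10.85
eef_pos: [0.5754, 0.0493, 0.0954]
tool_rot: [-180.0, 0.0, 77.2]
contact_force: [0.3, -0.1, -0.1]
gripper_width: 0.0601
gripper_force: 0.0
t: 11.85
eef_pos: [0.5748, 0.0494, 0.2246]
tool_rot: [-179.9, 0.0, 77.2]
contact_force: [0.3, 0.3, -0.3]
gripper_width: 0.0598
gripper_force: 0.0
t 11.85 pos [0.5748 0.0494 0.2246] rot [-1.7989e+02  1.0000e-02  7.7160e+01] F [ 0.3  0.3 -0.3] w 0.0598 gf 0.0
t 11.9 pos [0.5747 0.0493 0.2244] rot [-1.7986e+02  2.0000e-02  7.7160e+01] F [-0.2  0.6 -0.5] w 0.0603 gf 0.0
lever {'c': array([ 498.8, -125.2]), 'size': array([32.3, 77.7]), 'yaw': 178.8}
axis [ 0.53512127 -0.12522688]
```

View pics/w7o.png

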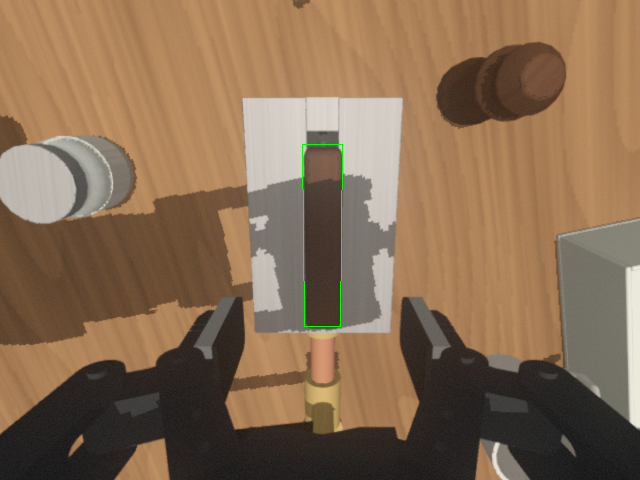

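The scraper is home and centred: the model outline falls on the handle at (303–342, 145–327). I'll move above the valve's grip point now.

Run:
```python
from h import *
go(.456,-.114,.2,-8)
```

```text
shift [-0.1856 -0.0794  0.0246] rot [-0.1   0.12 85.16]
```

```bash
python3 -m creep '[[[-0.015,-0.007,0,0,0,6],[-0.035,-0.015,0,0,0,14],[-0.058,-0.025,0,0,0,22],[-0.08,-0.034,0,0,0,30],[-0.1,-0.043,0,0,0,38],[-0.12,-0.051,0,0,0,46],[-0.14,-0.06,0.005,0,0,54],[-0.158,-0.067,0.01,0,0,62],[-0.172,-0.073,0.015,0,0,70],[-0.183,-0.078,0.018,0,0,77]]]' 0.05 30
python3 -m creep '[[[-0.0203,0.0053,0.006,0,0,8],[-0.0203,0.0053,0.006,0,0,8],[-0.0203,0.0053,0.006,0,0,8],[-0.0203,0.0053,0.006,0,0,8]]]' 0.05
python3 - <<'E'
from h import *
st(); go(.456,-.114,.2,-8)
E
```

```text
t: 12.95
eef_pos: [0.4577, -0.1123, 0.2065]
tool_rot: [-179.9, 0.1, -0.2]
contact_force: [0.1, 0.2, -0.5]
gripper_width: 0.0497
gripper_force: 0.0
t: 13.35
eef_pos: [0.4394, -0.1173, 0.2016]
tool_rot: [180.0, -0.1, -7.7]
contact_force: [-0.6, -0.5, -0.9]
gripper_width: 0.0497
gripper_force: 0.0
t 13.35 pos [ 0.4394 -0.1173  0.2016] rot [ 1.7999e+02 -6.0000e-02 -7.7400e+00] F [-0.6 -0.5 -0.9] w 0.0497 gf 0.0
shift [ 0.016  -0.0055  0.0016] rot [ 0.01 -0.06  0.26]
```

Run:
```python
from h import *
st(); p=camera_params('wrist'); im=grab_frame('wrist'); o=im.copy()
ax=np.array([.5351,-.1252]); cv2.imwrite('pics/w8raw.png',im)
for deg,c in [(167.2,(0,0,255)),(172,(0,255,0))]:
    d=np.array([np.cos(np.radians(deg)),np.sin(np.radians(deg))]);n=np.array([-d[1],d[0]])
    P=[[*(ax+l*d+w*n),.101] for l,w in [(0,-.007),(.105,-.007),(.105,.007),(0,.007)]]
    cv2.polylines(o,[proj(p,P).astype(int)],True,c,1)
cv2.imwrite('pics/w8.png',o)
```

```text
t 13.35 pos [ 0.4394 -0.1173  0.2016] rot [ 1.7999e+02 -6.0000e-02 -7.7400e+00] F [-0.6 -0.5 -0.9] w 0.0497 gf 0.0
```

View pics/w8.png

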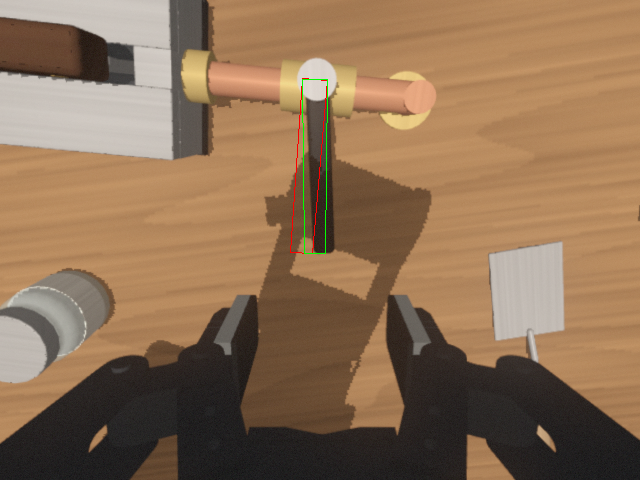

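The lever runs from the knob at (317,80) to its tip at about (323,250), slightly more open than the 172° outline. Now its exact direction.

Run:
```python
from h import *
p=camera_params('wrist'); im=cv2.imread('pics/w8raw.png')
for v in (130,160,190,220,240): print(v,[int(im[v,u].max()) for u in range(298,342,2)])
k=unproj(p,[(317,80)],.115)[0]; e=unproj(p,[(323,250)],.101)[0]; ax=np.array([.5351,-.1252])
print('knob',k,'tip',e,'dir',np.degrees(np.arctan2(*(e[:2]-ax)[::-1]))%360, np.hypot(*(e[:2]-ax)))
```

```text
130 [171, 172, 171, 172, 169, 81, 80, 88, 86, 89, 89, 85, 86, 86, 76, 75, 84, 113, 123, 178, 178, 178]
160 [185, 183, 145, 119, 117, 95, 61, 60, 62, 63, 82, 80, 74, 77, 75, 69, 65, 111, 120, 124, 128, 135]
190 [110, 111, 113, 109, 110, 111, 77, 53, 56, 52, 53, 51, 54, 51, 47, 47, 53, 69, 107, 107, 108, 109]
220 [112, 112, 113, 112, 113, 114, 112, 64, 49, 45, 46, 47, 47, 48, 50, 48, 46, 50, 95, 107, 107, 108]
240 [106, 155, 171, 172, 172, 172, 173, 112, 58, 50, 52, 47, 52, 50, 48, 49, 45, 48, 89, 112, 110, 112]
knob [ 0.5332038  -0.12625597  0.115     ] tip [ 0.43290086 -0.11609165  0.101     ] dir 174.90705048433892 0.1026042189551635
```

Run:
```python
from h import *
st(); go(.455,-.1182,.071,-5.2)
```

```text
t 13.4 pos [ 0.4395 -0.1172  0.2017] rot [ 1.7998e+02 -7.0000e-02 -7.7400e+00] F [-0.2  0.4 -0.2] w 0.0499 gf 0.0
shift [ 0.0154 -0.0011  0.1307] rot [ 0.02 -0.07 -2.54]
```

```bash
python3 -m creep '[[[0.006,-0.0005,0.01,0,0,-1],[0.013,-0.001,0.028,0,0,-2],[0.0155,-0.001,0.048,0,0,-2.5],[0.0155,-0.001,0.068,0,0,-2.5],[0.0155,-0.001,0.088,0,0,-2.5],[0.0155,-0.001,0.106,0,0,-2.5],[0.0155,-0.001,0.12,0,0,-2.5],[0.0155,-0.001,0.129,0,0,-2.5],[0.0155,-0.001,0.131,0,0,-2.5],[0.0155,-0.001,0.131,0,0,-2.5]]]'
python3 -m creep '[[[0,0,0,0,0,0],[0,0,0,0,0,0],[0,0,0,0,0,0],[0,0,0,0,0,0],[0,0,0,0,0,0],[0,0,0,0,0,0],[0,0,0,0,0,0]]]' 0 25
python3 - <<'E'
from h import *
s=get_state();x,y,z=s['eef_pos'];yaw=s['tool_rot'][2]; print(s['gripper_width'])
ax=np.array([.5351,-.1252]); v=np.array([x,y])-ax; r=np.hypot(*v); a0=np.degrees(np.arctan2(v[1],v[0]))%360; print(r,a0,'valve',a0-167.2)
R=Ro.from_euler('xyz',s['tool_rot'],degrees=True)
for b in np.linspace(0,212.2-a0,11)[1:]:
    a=np.radians(a0+b); g=np.array([*(ax+r*np.array([np.cos(a),np.sin(a)])),z]); print(np.round(R.inv().apply(g-s['eef_pos']),4),round(-b,2))
E
```

```text
t: 14.4
eef_pos: [0.4542, -0.1182, 0.0702]
tool_rot: [-180.0, 0.0, -5.3]
contact_force: [-0.0, -0.2, -0.0]
gripper_width: 0.0503
gripper_force: 0.0
t: 15.1
eef_pos: [0.4543, -0.1188, 0.0711]
tool_rot: [180.0, -0.1, -5.4]
contact_force: [-1.2, -2.2, 7.0]
gripper_width: 0.0137
gripper_force: 28.4
0.01371715285823387
0.08103299311874032 175.43679326120102 valve 8.23679326120103
[0.0002 0.0052 0.    ] -3.68
[0.0008 0.0104 0.    ] -7.35
[0.0017 0.0155 0.    ] -11.03
[0.0029 0.0205 0.    ] -14.71
[0.0045 0.0255 0.    ] -18.38
[0.0064 0.0303 0.    ] -22.06
[0.0085 0.0351 0.    ] -25.73
[0.011  0.0396 0.    ] -29.41
[0.0138 0.044  0.    ] -33.09
[0.0168 0.0483 0.0001] -36.76
```

```bash
python3 -m creep '[[[0.0001,0.0026,0,0,0,-1.8],[0.0002,0.0052,0,0,0,-3.7],[0.0005,0.0078,0,0,0,-5.5],[0.0008,0.0104,0,0,0,-7.4],[0.0012,0.013,0,0,0,-9.2],[0.0017,0.0155,0,0,0,-11],[0.0023,0.018,0,0,0,-12.9],[0.0029,0.0205,0,0,0,-14.7],[0.0037,0.023,0,0,0,-16.5],[0.0045,0.0255,0,0,0,-18.4]]]'
```

```text
t: 16.1
eef_pos: [0.4558, -0.1446, 0.0712]
tool_rot: [180.0, 0.0, 13.1]
contact_force: [-3.4, -3.3, 6.9]
gripper_width: 0.0134
gripper_force: 28.6
```

```bash
python3 -m creep '[[[0.0001,0.0026,0,0,0,-1.8],[0.0002,0.0052,0,0,0,-3.7],[0.0005,0.0078,0,0,0,-5.5],[0.0008,0.0104,0,0,0,-7.4],[0.0012,0.013,0,0,0,-9.2],[0.0017,0.0155,0,0,0,-11],[0.0023,0.018,0,0,0,-12.9],[0.0029,0.0205,0,0,0,-14.7],[0.0037,0.023,0,0,0,-16.5],[0.0045,0.0255,0,0,0,-18.4]]]'
python3 -m creep '[[[0.0045,0.0255,0,0,0,0]]]' 2>/dev/null >/dev/null & sleep 0; kill %1 2>/dev/null
python3 - <<'E'
from h import *
st(); s=get_state(); v=s['eef_pos'][:2]-np.array([.5351,-.1252]); print('valve',np.degrees(np.arctan2(v[1],v[0]))%360-167.2)
E
```

```text
t: 17.1
eef_pos: [0.4654, -0.1687, 0.0711]
tool_rot: [180.0, 0.1, 31.6]
contact_force: [-5.0, -4.5, 7.5]
gripper_width: 0.0136
gripper_force: 28.1
t 17.1 pos [ 0.4654 -0.1687  0.0711] rot [1.7999e+02 8.0000e-02 3.1570e+01] F [-5.  -4.5  7.5] w 0.0136 gf 28.1
valve 44.774612661199285
```

The valve reads about 45°. My last command also had a stray background move in it, which was killed. The clock and pose show it never ran. Now I'll release and lift.

```bash
python3 -m creep '[[[0,0,0,0,0,0],[0,0,0,0,0,0],[0,0,0,0,0,0],[0,0,0,0,0,0],[0,0,0,0,0,0],[0,0,0,0,0,0]]]' 0.05
python3 -m creep '[[[0,0,-0.01,0,0,0],[0,0,-0.025,0,0,0],[0,0,-0.045,0,0,0],[0,0,-0.07,0,0,0],[0,0,-0.095,0,0,0],[0,0,-0.115,0,0,0],[0,0,-0.125,0,0,0],[0,0,-0.13,0,0,0],[-0.01,0,-0.13,0,0,0],[-0.02,0,-0.13,0,0,0]]]'
python3 -m creep '[[[-0.02,0,0,0,0,0],[-0.02,0,0,0,0,0],[-0.02,0,0,0,0,0],[-0.02,0,0,0,0,0]]]'
python3 - <<'E'
from h import *
p=camera_params('wrist'); im=grab_frame('wrist'); ax=np.array([.5351,-.1252])
d=np.array([np.cos(np.radians(212.2)),np.sin(np.radians(212.2))]);n=np.array([-d[1],d[0]])
cv2.polylines(im,[proj(p,[[*(ax+l*d+w*n),.101] for l,w in [(0,-.007),(.105,-.007),(.105,.007),(0,.007)]]).astype(int)],True,(0,255,0),1)
s=grab_frame('scene'); st()
cv2.imwrite('pics/end.png',np.hstack([cv2.resize(im,(400,300)),cv2.resize(s[160:400,120:440],(400,300))]))
E
```

```text
t: 17.7
eef_pos: [0.4662, -0.1677, 0.0704]
tool_rot: [-180.0, 0.0, 31.5]
contact_force: [-1.0, 0.5, 0.6]
gripper_width: 0.0499
gripper_force: 0.0
t: 18.7
eef_pos: [0.448, -0.1782, 0.1998]
tool_rot: [-179.9, 0.1, 31.5]
contact_force: [0.3, -0.0, 0.2]
gripper_width: 0.0502
gripper_force: 0.0
t: 19.1
eef_pos: [0.4321, -0.1888, 0.2001]
tool_rot: [-180.0, 0.0, 31.4]
contact_force: [0.1, 0.5, 0.9]
gripper_width: 0.0499
gripper_force: 0.0
t 19.2 pos [ 0.4324 -0.1887  0.2003] rot [-179.99   -0.     31.48] F [ 0.5  0.3 -0.3] w 0.0501 gf 0.0
```

View pics/end.png

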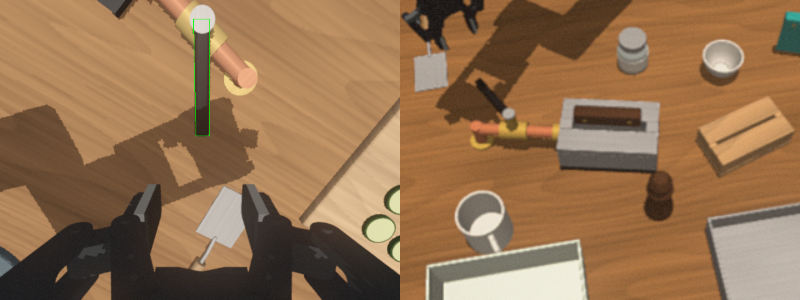

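The lever, from (203,20) to (202,135) in the left half, lies on the 45° outline. In the right half the scraper stands home in the well at (608,117), the bystanders are in place and the arm is clear.

```bash
python3 -c "
from workcell import *
print(finish_job())"
```

```text
the job is handed in; nothing more can be done
None
```

I lowered the scraper into the well's slot until it touched the floor, then turned the valve lever to about 45° and handed the job in at about 19 s with the arm clear; no verdict came back.

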